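# Stand the tipped flux bottles back in their lane

## Task

Three of the square bottles on the repair bench have been knocked over: stand the red, the yellow and the green one upright again in the lane, cap up and each squarely on the mark of its own colour. Set them down rather than dropping them, keep the black and blue bottles standing on their own marks, and leave everything else on the bench where it is.

Things in the scene. Friction and masses are not known exactly. Their poses are not given: they have to be found in the camera images.
- rack: fixed aluminium lane lying on the mat: open-ended channel 520 mm long (y axis), 52 mm wide inside (x axis, pointing away from the robot). Origin under its centre; inner floor 4 mm above it; two side lips 5 mm thick, tops 12 mm above the inner floor. Five coloured marks 100 mm apart on the floor, in an order that varies.
- bottle_red: square white plastic bottle, body 38 x 38 x 90 mm, red label and round red cap 24 mm across; 110 mm tall, 100-200 g. Origin: centre of the square body, 45 mm from the underside, 65 mm from the cap top; z along the long axis to the cap, x, y through the flat sides. Starts lying across the lane on its lips, over the red, yellow or green mark, cap towards the robot within 25 degrees.
- bottle_yellow: square white plastic bottle, body 38 x 38 x 90 mm, yellow label and round yellow cap 24 mm across; 110 mm tall, 100-200 g. Origin: centre of the square body, 45 mm from the underside, 65 mm from the cap top; z along the long axis to the cap, x, y through the flat sides. Starts lying across the lane on its lips, over the red, yellow or green mark, cap towards the robot within 25 degrees.
- bottle_green: square white plastic bottle, body 38 x 38 x 90 mm, green label and round green cap 24 mm across; 110 mm tall, 100-200 g. Origin: centre of the square body, 45 mm from the underside, 65 mm from the cap top; z along the long axis to the cap, x, y through the flat sides. Starts lying on its side on the 2 mm mat before the lane, cap to the robot's right (-y) within 40 degrees.
- bottle_black: square white plastic bottle, body 38 x 38 x 90 mm, black label and round black cap 24 mm across; 110 mm tall, 100-200 g. Origin: centre of the square body, 45 mm from the underside, 65 mm from the cap top; z along the long axis to the cap, x, y through the flat sides. Stands upright on its own mark in the lane; it stays there.
- bottle_blue: square white plastic bottle, body 38 x 38 x 90 mm, blue label and round blue cap 24 mm across; 110 mm tall, 100-200 g. Origin: centre of the square body, 45 mm from the underside, 65 mm from the cap top; z along the long axis to the cap, x, y through the flat sides. Stands upright on its own mark in the lane; it stays there.
- mark_red: flat red square mark, 50 x 48 mm, fixed on the lane's inner floor, with red tabs on the outside of both lips at that place. Origin in its centre, level with the lane's inner floor; x across the lane (away from the robot), y along it, z up.
- mark_yellow: flat yellow square mark, 50 x 48 mm, fixed on the lane's inner floor, with yellow tabs on the outside of both lips at that place. Origin in its centre, level with the lane's inner floor; x across the lane (away from the robot), y along it, z up.
- mark_green: flat green square mark, 50 x 48 mm, fixed on the lane's inner floor, with green tabs on the outside of both lips at that place. Origin in its centre, level with the lane's inner floor; x across the lane (away from the robot), y along it, z up.
- mark_black: flat black square mark, 50 x 48 mm, fixed on the lane's inner floor, with black tabs on the outside of both lips at that place. Origin in its centre, level with the lane's inner floor; x across the lane (away from the robot), y along it, z up.
- mark_blue: flat blue square mark, 50 x 48 mm, fixed on the lane's inner floor, with blue tabs on the outside of both lips at that place. Origin in its centre, level with the lane's inner floor; x across the lane (away from the robot), y along it, z up.
- reel: small steel-grey solder reel standing on end, 54 mm across, 38 mm tall, at the left on the mat. Origin under its centre. Bystander.
- jar: small glass jar with steel lid, 56 mm across, 70 mm tall, at the right on the mat. Origin under its centre. Bystander.
- tin: flat tin with green lid, 60 x 90 x 30 mm, lying behind the lane. Origin under its centre. Bystander.
- screwdriver: screwdriver with orange handle, 160 mm long, lying along y behind the lane. Bystander.
- cleaner: clear round cleaner bottle with black cap and paper label, 52 mm across, 150 mm tall, at the left by the lane's end. Origin under its centre. Bystander.
There are look-alikes about, which are no part of the job. Leave any pink or purple look-alike of the bottle_green alone.

How it is judged (in metres and radians):
At the end, for the whole second after the job is handed in: All five bottles stand in the lane cap up, within 0.1 rad of vertical, on the lane's floor (body centre 41 to 49 mm above it), each within 18 mm of the centre of the mark of its own colour, at rest and released (angle between each of bottle_red, bottle_yellow, bottle_green, bottle_black, bottle_blue's own z axis and vertical below 0.1 rad and horizontal distance between bottle_red and mark_red below 0.018 m and z of bottle_red in the frame of mark_red between 0.041 and 0.049 m and linear speed of each of bottle_red, bottle_yellow, bottle_green, bottle_black, bottle_blue below 0.03 m/s and horizontal distance between bottle_yellow and mark_yellow below 0.018 m and z of bottle_yellow in the frame of mark_yellow between 0.041 and 0.049 m and horizontal distance between bottle_green and mark_green below 0.018 m and z of bottle_green in the frame of mark_green between 0.041 and 0.049 m and horizontal distance between bottle_black and mark_black below 0.018 m and z of bottle_black in the frame of mark_black between 0.041 and 0.049 m and horizontal distance between bottle_blue and mark_blue below 0.018 m and z of bottle_blue in the frame of mark_blue between 0.041 and 0.049 m); the robot touches nothing.
It fails at once if the reel, jar, tin, screwdriver or cleaner was pushed more than 30 mm (distance of any of reel, jar, tin, screwdriver, cleaner from where it was at the start of the episode above 0.03 m).
It fails at once if the standing black or blue bottle was knocked over or carried off (angle between any of bottle_black, bottle_blue's own z axis and vertical above 0.5 rad or distance of any of bottle_black, bottle_blue from where it was at the start of the episode above 0.05 m).
It fails at once if a bottle was dropped or thrown (faster than 0.5 m/s with no finger on it) ((linear speed of bottle_red above 0.5 m/s and contact force between the fingers and bottle_red below 0.02 N) or (linear speed of bottle_yellow above 0.5 m/s and contact force between the fingers and bottle_yellow below 0.02 N) or (linear speed of bottle_green above 0.5 m/s and contact force between the fingers and bottle_green below 0.02 N)).
It also fails if it takes over 72 s, if anything falls off the work surface, if the arm or the gripper's body presses on something with over 40 N, if the wrist force passes 120 N, or if a joint passes its speed limit or range.

## Robot

A 7-joint arm with a two-finger parallel gripper is mounted at the origin on the work surface. World frame = base frame: x ahead of the robot, y to its left, z up, the work surface at z = 0. Lengths are in m, angles in degrees, forces in N, time in s.
With the tool pointing down it reaches from about 0.425 to 0.975 m from the base axis. Payload 16.7 kg.
Tool frame: the origin (TCP) lies midway between the tips of the shut fingers; the grasp point (between the pads) lies 19 mm behind it; z points along the fingers, y is the line along which they close (so a half turn about z gives the same grasp; the last joint's range is limited). The gripper opens to 85 mm and grips with 20 to 120 N. Pads are 22 mm wide; open, the fingers measure 114 mm over their backs; the gripper's body (76 mm by 85 mm) begins 54 mm behind the grasp point. The pads swing forward as they close: fully open they stand 13 mm farther back than shut.
Start: joints at [-84.253, 24.414, 4.234, 92.017, -1.954, 63.644, -3.845], TCP at [0.167, 0.654, 0.231] pointing down, gripper open.
Joint ranges: [-163.25, 163.25], [-28.42, 122.38], [-70.27, 78.77], [12.13, 141.07], [-58.53, 238.53], [9.26, 117.41], [-156.51, 156.51]. Speed limits (degrees/s): [108.29, 108.29, 136.94, 136.94, 172.46, 172.46, 172.46].

## Interface

Orientations are given as a 3x3 rotation matrix whose columns are the frame's x, y, z axes.
In Python, from rig import manip gives the robot as it stands.
- The arm moves only by the tool move_arm, never from a script. Its argument "targets" is one flat list of numbers, 6 for each row, row after row: the shift along the world's x, y, z as a fraction of full scale, then the turn, a rotation vector about the world's x, y, z as a fraction of full scale. A call has 1 to 10 rows; each row is the pose to reach, as a shift and turn from the pose commanded when the call began; what a row does not reach only later rows make up. Full scale, the value 1, is 0.4 m for a shift and pi/2 rad for a turn. A row lasts 1/10 s, in which the tool goes at most 50 mm and 8.59 degrees, less where a joint would pass 70% of its speed; a pose out of reach is approached as far as the arm can. A call with a number of a shift or a turn outside -1 to 1 is refused whole. A call with a gripper value outside its range is refused whole. "hand" is the opening, from 0 (shut) to 1 (fully open), set as the call begins (left out, the last holds). The fingers move at their own pace and stop on an object; "newtons" is the grip in N (left out, the last holds). Time passes only in rows, so rows that repeat a pose let the fingers close. It gives the time, the measured TCP pose, the force, the opening and the grip force at its end, in the units of the state.
- manip.get_obs(): the state, without advancing time (a new reading comes with each control period).
- manip.capture(name): name is "scene" or "top"; returns a dict with "frame" (384x512x3 uint8, blue, green, red), "intrinsics" (3x3 intrinsics, pixels), "rvec" (rotation vector, rad) and "tvec" (3), from world to camera coordinates, as OpenCV has them. Camera axes: x right, y down, z forward; pixel columns grow to the right and rows downward; lengths in m; the calibration is good to about 2 mm. A picture is of the moment at which its call begins. There is no depth.
- manip.sign_off(): hands the job in; it is judged then, once.
The state is a dict: "t": time; "joint_positions": joint angles; "dq": joint speeds; "joint_torque": joint torques, N m; "eef_pos": TCP position; "orientation": TCP orientation; "contact_force": force on the tool from outside, world axes, zero at the start; "torque": the same for the moment, N m; "gripper_width": finger opening in m; "grip_force": force on a finger pad.
Only numpy, scipy, OpenCV 4.12 (cv2) and the standard library are available. Lean on these libraries where they do the work, as an engineer would, in place of code of your own. Each camera call takes 0.05 s, during which the arm holds its last target. There are 200 camera calls.

## Working session

There is one attempt and no reset: what is moved stays moved. The work goes in short steps, Python scripts to look and compute and a tool call to move; the robot and the scene stay as the last step left them, time stands still between calls to the robot, and variables do not carry over. Pictures are saved under pics/ and viewed, at most 11 in all, crops included, and the job is handed in when it is done.

Besides the shell and the picture viewer there is one more tool, called after ">>>" as a command line: name --argument value ..., lists and objects as JSON in quotes. move_arm: Moves the arm, as the interface text tells. Shift numbers are shares of 0.4 m and turn numbers shares of pi/2 rad, none past 1 either way. Its arguments: {"type":"object","properties":{"targets":{"type":"array","items":{"type":"number"}},"hand":{"type":"number"},"newtons":{"type":"number"}},"required":["targets"]}

```bash
mkdir -p pics
cat > look.py <<'E'
import sys,cv2,pickle
from rig import manip
for n in sys.argv[2:]:
    c=manip.capture(n); pickle.dump(c,open(f'pics/{n}{sys.argv[1]}.pkl','wb'))
    cv2.imwrite(f'pics/{n}{sys.argv[1]}.png',cv2.resize(c['frame'],(800,600),interpolation=cv2.INTER_CUBIC))
E
python3 look.py 0 scene top; ls; python3 -c "
from rig import manip
print(manip.get_obs())"
```

```text
look.py
pics
{'t': 0.1, 'joint_positions': array([-84.25403209,  24.44852704,   4.23162959,  92.04914804,
        -1.95484054,  63.64630862,  -3.84375648]), 'dq': array([-0.00362762, -0.11530445, -0.00462241, -0.00332663,  0.04018929,
        0.01245128, -0.0250428 ]), 'joint_torque': array([ 9.51842463e-03, -9.51550555e+01,  3.77162933e+00, -4.64397454e+01,
        1.94759265e-02,  6.81583493e-03, -4.52612471e-05]), 'eef_pos': array([0.16678419, 0.65366391, 0.23064767]), 'orientation': array([[-9.68958128e-01,  2.47224779e-01, -2.35854844e-04],
       [ 2.47224880e-01,  9.68957348e-01, -1.23112683e-03],
       [-7.58317748e-05, -1.25121954e-03, -9.99999214e-01]]), 'contact_force': array([0.37718604, 0.07357648, 0.1582498 ]), 'torque': array([0.05042322, 0.01540363, 0.04802592]), 'grip_force': 0.0, 'gripper_width': 0.08530022771620904}
```

View pics/top0.png

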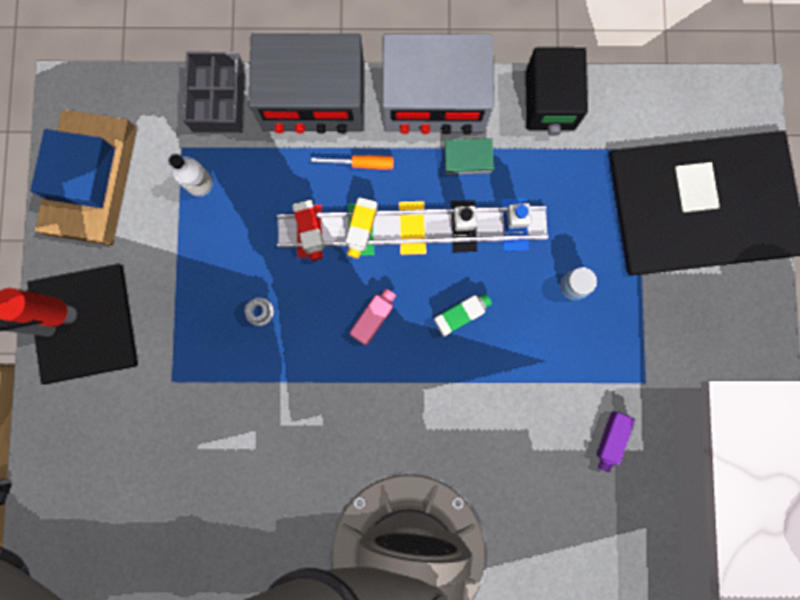

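View pics/scene0.png

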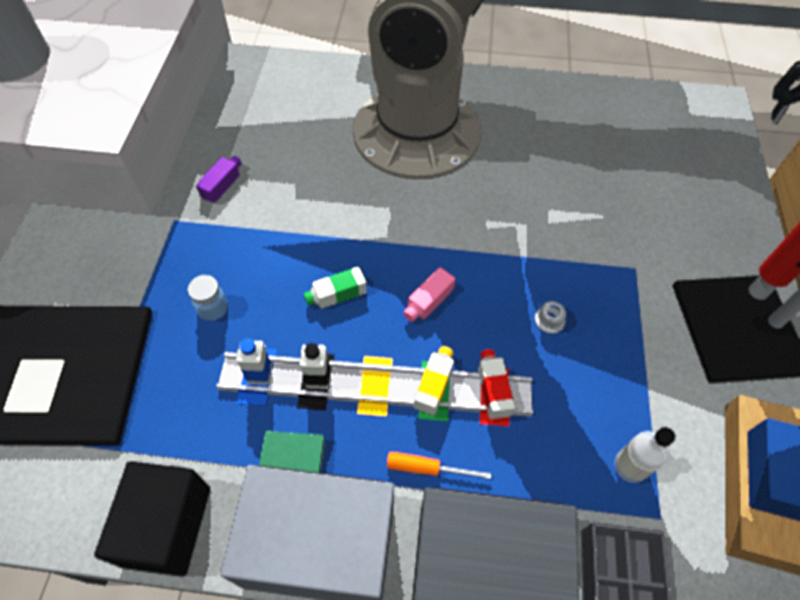

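The top view shows, with +x up and +y left, the lane at (278–547, 205–247). The marks run red (308), green (365), yellow (412), black (464), blue (517). The red bottle lies on the red mark, the yellow bottle lies on the green mark, and the green bottle is at (462,315). The scene view shows the same from behind. Next is an enlarged crop of each.

Run:
```python
import pickle,cv2
c=pickle.load(open('pics/top0.pkl','rb'))['frame'][122:222,172:358]
cv2.imwrite('pics/tc0.png',cv2.resize(c,None,fx=4.3,fy=4.3,interpolation=cv2.INTER_CUBIC))
c=pickle.load(open('pics/scene0.pkl','rb'))['frame'][165:280,135:345]
cv2.imwrite('pics/sc0.png',cv2.resize(c,None,fx=3.8,fy=3.8,interpolation=cv2.INTER_CUBIC))
```

```text
(no output)
```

View pics/tc0.png

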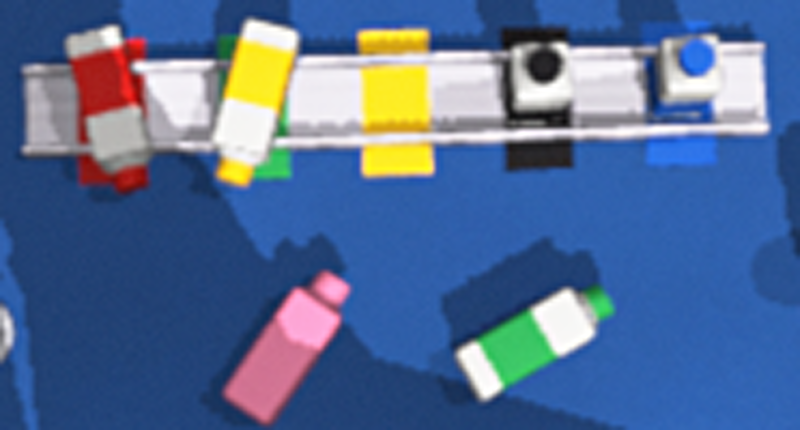

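View pics/sc0.png

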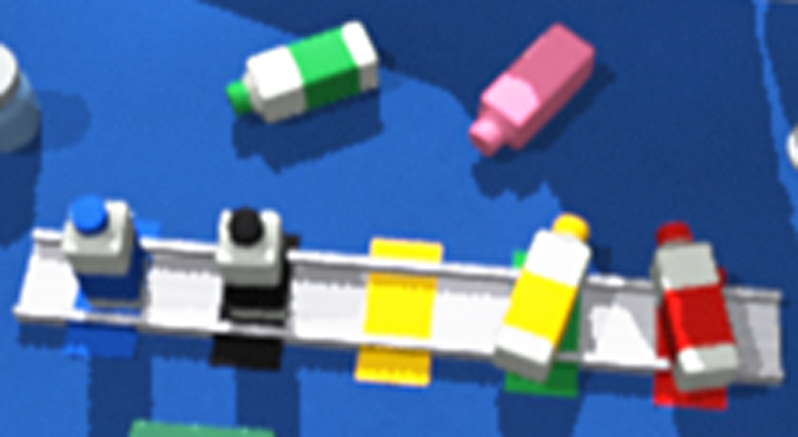

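```bash
cat > h.py <<'E'
import numpy as np,cv2,pickle
from scipy.spatial.transform import Rotation as Ro
class Cam:
    def __init__(s,f,off=(0,0),sc=1):
        c=pickle.load(open(f,'rb')); s.c=c; s.K=np.array(c['intrinsics']); s.rv=np.array(c['rvec']).reshape(3);s.tv=np.array(c['tvec']).reshape(3)
        s.R=cv2.Rodrigues(s.rv)[0]; s.C=-s.R.T@s.tv; s.off=np.array(off);s.sc=sc
    def ray(s,p,z):   # crop pixel -> world at height z
        p=np.array(p,float)/s.sc+s.off; d=s.R.T@np.linalg.inv(s.K)@np.r_[p,1]
        return s.C+d*(z-s.C[2])/d[2]
    def proj(s,P):
        return (cv2.projectPoints(np.array(P,float).reshape(-1,3),s.rv,s.tv,s.K,None)[0].reshape(-1,2)-s.off)*s.sc
def wire(x,y,z,yaw):  # lying bottle, segments in world, yaw=dir of cap
    a=np.array([np.cos(yaw),np.sin(yaw),0]);b=np.array([-a[1],a[0],0]);u=np.array([0,0,1.]);o=np.array([x,y,z])
    P={(i,j,k):o+.045*i*a+.019*j*b+.019*k*u for i in(-1,1) for j in(-1,1) for k in(-1,1)}
    S=[(P[p],P[q]) for p in P for q in P if p<q and sum(m!=n for m,n in zip(p,q))==1]
    t=np.linspace(0,2*np.pi,13); r=[o+.065*a+.012*(np.cos(v)*b+np.sin(v)*u) for v in t]
    return S+list(zip(r[:-1],r[1:]))
def corners(x,y,z,yaw):
    a=np.array([np.cos(yaw),np.sin(yaw),0]);b=np.array([-a[1],a[0],0]);o=np.array([x,y,z+.019])
    return [o-.045*a+.019*b,o-.045*a-.019*b,o+.045*a+.019*b,o+.045*a-.019*b,o+.065*a-[0,0,.019]]
T=Cam('pics/top0.pkl',(172,122),4.3); S=Cam('pics/scene0.pkl',(135,165),3.8)
E
cat > m.py <<'E'
from h import *
from scipy.optimize import least_squares
print(T.C,S.C)
for n,p in dict(LT=(22,66),LB=(22,155),RT=(765,43),RB=(768,131)).items(): print(n,T.ray(p,.018).round(4))
for n,p in dict(yT=(394,30),yB=(398,175),kB=(540,167),kT=(536,30),bB=(681,163),rB=(113,186),gB=(256,178)).items(): print(n,T.ray(p,.012).round(4))
for n,p in dict(kcap=(544,61),bcap=(696,57)).items(): print(n,T.ray(p,.116).round(4))
for n,p in dict(kcap=(246,227),bcap=(89,216)).items(): print(n,S.ray(p,.116).round(4))
# picks top: base L,R, shoulder L,R, cap end
B=dict(green=(.021,[(455,350),(485,400),(572,288),(600,338),(606,302)]),
 yellow=(.037,[(299,32),(247,18),(265,155),(213,138),(233,183)]),
 red=(.037,[(118,27),(66,38),(147,142),(92,150),(131,188)]))
ims={}
for n,c,o,k,sz in(('t',T,(172,122),4.3,(186,100)),('s',S,(135,165),3.8,(210,115))):
    f=c.c['frame'][o[1]:o[1]+sz[1],o[0]:o[0]+sz[0]]; ims[n]=(c,cv2.resize(f,None,fx=k,fy=k,interpolation=cv2.INTER_CUBIC))
for n,(z,pk) in B.items():
    pk=np.array(pk,float); w=np.array([T.ray(q,z+.019)[:2] for q in pk]); d=w[2]+w[3]-w[0]-w[1]
    f=lambda v:(T.proj(corners(v[0],v[1],z,v[2]))-pk).ravel()
    r=least_squares(f,[*w[:4].mean(0),np.arctan2(d[1],d[0])],loss='soft_l1',f_scale=3)
    print(n,r.x.round(4),np.degrees(r.x[2]).round(1),f(r.x).reshape(-1,2).round(1).tolist())
    for k in ims:
        c,im=ims[k]
        for a,b in wire(*r.x[:2],z,r.x[2]):
            p,q=c.proj([a,b]).round().astype(int); cv2.line(im,tuple(map(int,p)),tuple(map(int,q)),(255,0,255),1)
cv2.imwrite('pics/ov.png',cv2.resize(np.vstack([ims['t'][1][:,:798],ims['s'][1][:,:798]]),(760,None or 826))[:]) if 0 else cv2.imwrite('pics/ov.png',np.vstack([ims['t'][1][:300,:650],cv2.resize(ims['s'][1],(650,356))[:300]]))
E
python3 m.py
```

```text
[0.31995591 0.01027504 1.3148499 ] [1.01430087 0.07214055 0.95439557]
LT [0.6297 0.254  0.018 ]
LB [0.5665 0.2525 0.018 ]
RT [ 0.6477 -0.2667  0.018 ]
RB [ 0.5849 -0.2674  0.018 ]
yT [ 0.6579 -0.0063  0.012 ]
yB [ 0.5542 -0.0092  0.012 ]
kB [ 0.5601 -0.1085  0.012 ]
kT [ 0.6582 -0.1065  0.012 ]
bB [ 0.5632 -0.2072  0.012 ]
rB [0.5458 0.1897 0.012 ]
gB [0.5518 0.09   0.012 ]
kcap [ 0.6106 -0.1022  0.116 ]
bcap [ 0.6136 -0.2008  0.116 ]
kcap [ 0.6142 -0.0991  0.116 ]
bcap [ 0.6191 -0.1985  0.116 ]
green [ 0.4334 -0.0966 -1.0729] -61.5 [[0.8, 0.9], [-2.1, 0.3], [0.0, 0.0], [-0.7, -0.9], [1.9, -0.3]]
yellow [0.6072 0.0878 2.8835] 165.2 [[1.5, -1.5], [-0.3, -1.6], [0.7, 1.2], [-1.6, 3.9], [-0.3, -0.9]]
red [ 0.6037  0.1897 -2.9011] -166.2 [[0.4, -5.7], [-2.0, -3.9], [0.9, 5.7], [0.9, 10.7], [-0.5, -0.6]]
```

```bash
sed -i 's/ims\[.t.\]\[1\]\[:300,:650\],cv2.resize(ims\[.s.\]\[1\],(650,356))\[:300\]/cv2.resize(ims["t"][1],(650,350))[:300],cv2.resize(ims["s"][1],(650,356))[:300]/' m.py; python3 m.py >/dev/null
```

```text
(no output)
```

View pics/ov.png

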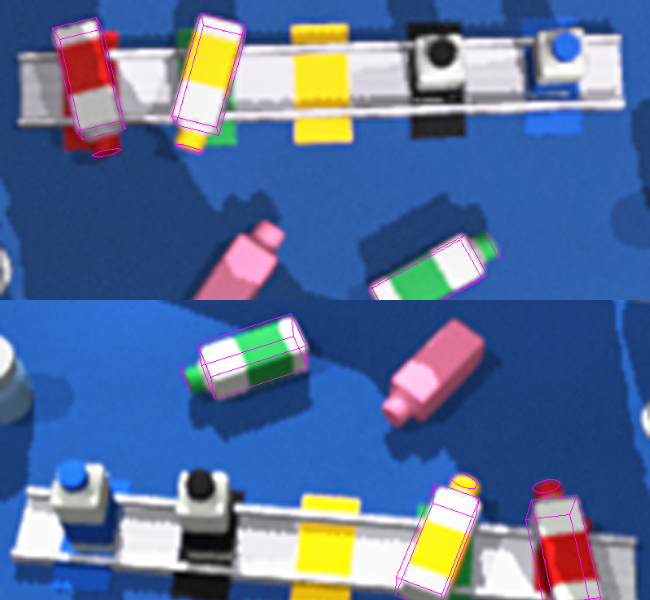

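The wireframes match in both views; red sits about 3 mm less in x. The lane is centred at (0.607, -0.007) with 2° of yaw, and its length (520 mm) and width (62 mm) check out. Plan for each bottle: pick it with the tool leaning towards the cap, yaw it, pitch it up, and set it down with the tool heading +x. First I move in and check that a pitched pose is reachable.

>>> move_arm --targets '[0.5,-1,0.2,0,0,0,0.5,-1,0.2,0,0,0,0.5,-1,0.2,0,0,0,0.5,-1,0.2,0,0,0,0.5,-1,0.2,0,0,0,0.5,-1,0.2,0,0,0,0.5,-1,0.2,0,0,0,0.5,-1,0.2,0,0,0,0.5,-1,0.2,0,0,0,0.5,-1,0.2,0,0,0]' --hand 0.8 --newtons 50

```text
t: 1.1
eef_pos: [0.3694, 0.2491, 0.3124]
orientation: [[-0.967, 0.254, 0.001], [0.254, 0.967, 0.001], [-0.001, 0.001, -1.0]]
contact_force: [-0.0, 1.6, 0.6]
gripper_width: 0.0682
grip_force: 0.0
```

>>> move_arm --targets '[0.5,-0.5,-0.2,0,-0.4,0,0.5,-0.5,-0.2,0,-0.4,0,0.5,-0.5,-0.2,0,-0.4,0,0.5,-0.5,-0.2,0,-0.4,0,0.5,-0.5,-0.2,0,-0.4,0,0.5,-0.5,-0.2,0,-0.4,0,0.5,-0.5,-0.2,0,-0.4,0,0.5,-0.5,-0.2,0,-0.4,0]'

```text
t: 1.9
eef_pos: [0.5669, 0.053, 0.2306]
orientation: [[-0.784, 0.203, 0.587], [0.249, 0.969, -0.002], [-0.569, 0.144, -0.81]]
contact_force: [-0.8, -0.1, 0.1]
gripper_width: 0.0681
grip_force: 0.0
```

```bash
cat > o.py <<'E'
from rig import manip
import numpy as np
np.set_printoptions(suppress=True)
o=manip.get_obs()
print(o['t'],o['joint_positions'].round(1),o['eef_pos'].round(4),o['gripper_width'],o['grip_force']);print(o['orientation'].round(3))
E
python3 o.py
```

```text
1.9 [-45.4  -1.3  27.3 133.5  41.1  17.1  21.3] [0.5669 0.053  0.2306] 0.06805319684869236 0.0
[[-0.784  0.203  0.587]
 [ 0.249  0.969 -0.002]
 [-0.569  0.144 -0.81 ]]
```

```bash
cat > g.py <<'E'
import numpy as np,sys
from rig import manip
from scipy.spatial.transform import Rotation as Ro
np.set_printoptions(suppress=True)
def tool(head,flip,tilt=45): # heading deg of tool, tilt from down; flip=0: tool x on the low-back side (x.z<0), 1: x up
    h=np.radians(head);t=np.radians(tilt);hx=np.array([np.cos(h),np.sin(h),0]);z=hx*np.sin(t)-[0,0,np.cos(t)]
    y=np.cross([0,0,1],hx); y=-y if flip else y
    return np.column_stack([np.cross(y,z),y,z])
def delta(p,R,via=None):
    o=manip.get_obs();d=(np.array(p)-o['eef_pos'])/.4
    r=Ro.from_matrix(R@o['orientation'].T).as_rotvec()/(np.pi/2)
    print('at',o['eef_pos'].round(4),'j',o['joint_positions'].round(0),'w',round(o['gripper_width'],4));print('d',d.round(3),'turn',r.round(3))
def pick(c,yaw,z,flip,g=.018,gz=.006):
    a=np.array([np.cos(np.radians(yaw)),np.sin(np.radians(yaw)),0]);R=tool(yaw+180,flip)
    return np.array([*c,z+gz])+g*a+.019*R[:,2],R
E
cat >> g.py <<'E'
B=dict(yellow=((.6072,.0878),165.2,.037),red=((.602,.1895),-166.2,.037),green=((.4334,-.0966),-61.5,.021))
E
python3 - <<'E'
from g import *
p,R=pick(*B['yellow'],0);print(p,R.round(3)); delta(p,R)
E
```

```text
[0.60278648 0.0889661  0.02956497] [[-0.684  0.255  0.684]
 [ 0.181  0.967 -0.181]
 [-0.707 -0.    -0.707]]
at [0.5669 0.053  0.2306] j [-45.  -1.  27. 134.  41.  17.  21.] w 0.0681
d [ 0.09   0.09  -0.503] turn [-0.115 -0.086 -0.041]
```

>>> move_arm --targets '[0.09,0.09,-0.25,-0.115,-0.086,-0.041,0.09,0.09,-0.25,-0.115,-0.086,-0.041,0.09,0.09,-0.25,-0.115,-0.086,-0.041,0.09,0.09,-0.25,-0.115,-0.086,-0.041,0.09,0.09,-0.25,-0.115,-0.086,-0.041,0.09,0.09,-0.25,-0.115,-0.086,-0.041]'

```text
t: 2.5
eef_pos: [0.598, 0.081, 0.1442]
orientation: [[-0.69, 0.259, 0.675], [0.184, 0.966, -0.183], [-0.7, -0.002, -0.714]]
contact_force: [0.7, -0.2, 1.1]
gripper_width: 0.0682
grip_force: 0.0
```

```bash
python3 look.py 1 scene
python3 - <<'E'
from g import *
import cv2
delta(*pick(*B['yellow'],0))
f=cv2.imread('pics/scene1.png')[200:500,200:600];cv2.imwrite('pics/s1c.png',cv2.resize(f,(800,600)))
E
```

```text
at [0.5981 0.0846 0.1409] j [-52.  17.  24. 136. 103.  24. -53.] w 0.0682
d [ 0.012  0.011 -0.278] turn [-0.002 -0.007  0.002]
```

View pics/s1c.png

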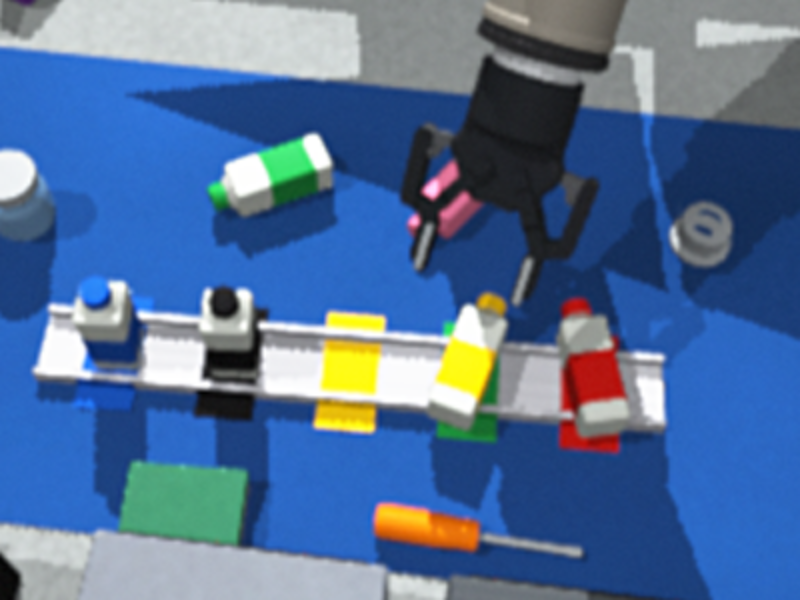

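The gripper is at crop (500,230), squared up above and in front of the yellow bottle (470,360), with its fingers straddling it. Descend and grip.

>>> move_arm --targets '[0.012,0.011,-0.15,0,-0.007,0,0.012,0.011,-0.15,0,-0.007,0,0.012,0.011,-0.15,0,-0.007,0,0.012,0.011,-0.15,0,-0.007,0]'

```text
t: 2.95
eef_pos: [0.6024, 0.083, 0.0844]
orientation: [[-0.685, 0.262, 0.68], [0.183, 0.965, -0.187], [-0.705, -0.003, -0.709]]
contact_force: [-0.2, -0.3, -0.1]
gripper_width: 0.0685
grip_force: 0.0
```

Run:
```python
from g import *
delta(*pick(*B['yellow'],0))
```

```text
at [0.6024 0.083  0.0844] j [-46.  26.  17. 137. 119.  28. -72.] w 0.0685
d [ 0.001  0.015 -0.137] turn [ 0.002 -0.002  0.004]
```

>>> move_arm --targets '[0.001,0.008,-0.06,0,0,0,0.001,0.008,-0.1,0,0,0,0.001,0.008,-0.125,0,0,0,0.001,0.008,-0.125,0,0,0,0.001,0.008,-0.125,0,0,0]'

```text
t: 3.45
eef_pos: [0.6037, 0.0862, 0.0358]
orientation: [[-0.683, 0.262, 0.682], [0.185, 0.965, -0.186], [-0.707, -0.001, -0.707]]
contact_force: [-0.2, 0.1, -0.2]
gripper_width: 0.068
grip_force: 0.0
```

Run:
```python
from g import *
delta(*pick(*B['yellow'],0))
```

```text
at [0.6037 0.0862 0.0358] j [-41.  32.  12. 137. 127.  33. -82.] w 0.068
d [-0.002  0.007 -0.016] turn [ 0.001 -0.     0.004]
```

Almost there: close with a small correction, then lift.

>>> move_arm --targets '[0,0.004,-0.01,0,0,0,0,0.004,-0.01,0,0,0]'

```text
t: 3.65
eef_pos: [0.6033, 0.0882, 0.0307]
orientation: [[-0.684, 0.262, 0.681], [0.184, 0.965, -0.186], [-0.706, -0.001, -0.708]]
contact_force: [0.6, -0.5, 0.3]
gripper_width: 0.0685
grip_force: 0.0
```

>>> move_arm --targets '[0,0,0,0,0,0,0,0,0,0,0,0,0,0,0,0,0,0,0,0,0,0,0,0,0,0,0,0,0,0]' --hand 0 --newtons 50

```text
t: 4.15
eef_pos: [0.6032, 0.0878, 0.0303]
orientation: [[-0.684, 0.262, 0.681], [0.184, 0.965, -0.186], [-0.706, -0.002, -0.708]]
contact_force: [-2.8, 1.8, 6.6]
gripper_width: 0.0374
grip_force: 49.2
```

Run:
```python
from g import *
o=manip.get_obs();print(o['grip_force']);np.save('gy.npy',np.vstack([o['eef_pos'],o['orientation']]))
delta(*pick(*B['yellow'],0))
```

```text
49.19251263141632
at [0.6032 0.0878 0.0303] j [-41.  33.  12. 137. 128.  33. -83.] w 0.0374
d [-0.001  0.003 -0.002] turn [ 0.001 -0.001  0.004]
```

>>> move_arm --targets '[0,0,0.1,0,0,0,0,0,0.2,0,0,0,-0.05,0,0.3,0,0,0,-0.05,0,0.3,0,0,0,-0.05,0,0.35,0.2,-0.056,-0.212,-0.05,0,0.35,0.2,-0.056,-0.212,-0.05,0,0.35,0.2,-0.056,-0.212,-0.05,0,0.35,0.2,-0.056,-0.212]'

```text
t: 4.95
eef_pos: [0.5829, 0.0876, 0.1697]
orientation: [[-0.49, 0.546, 0.68], [0.601, 0.777, -0.191], [-0.632, 0.315, -0.708]]
contact_force: [0.7, 0.6, -0.8]
gripper_width: 0.0375
grip_force: 50.7
```

```bash
cat o.py >/dev/null; python3 o.py
```

```text
4.95 [-57.   12.7  26.9 137.1  92.7  26.  -69.6] [0.5829 0.0876 0.1697] 0.037463704358202975 50.69922387599945
[[-0.49   0.546  0.68 ]
 [ 0.601  0.777 -0.191]
 [-0.632  0.315 -0.708]]
```

>>> move_arm --targets '[0,0,0.07,-0.52,0.146,0.541,0,0,0.07,-0.52,0.146,0.541,0,0,0.07,-0.52,0.146,0.541,0,0,0.07,-0.52,0.146,0.541,0,0,0.07,-0.52,0.146,0.541,0,0,0.07,-0.52,0.146,0.541,0,0,0.07,-0.52,0.146,0.541,0,0,0.07,-0.52,0.146,0.541,0,0,0.07,-0.52,0.146,0.541]'

```text
t: 5.85
eef_pos: [0.5829, 0.0873, 0.1975]
orientation: [[-0.683, -0.269, 0.679], [-0.519, 0.833, -0.192], [-0.515, -0.483, -0.708]]
contact_force: [-0.2, -0.1, -1.7]
gripper_width: 0.0376
grip_force: 50.6
```

>>> move_arm --targets '[0,0,0,-0.52,0.146,0.541,0,0,0,-0.52,0.146,0.541,0,0,0,-0.52,0.146,0.541,0,0,0,-0.52,0.146,0.541,0,0,0,-0.52,0.146,0.541,0,0,0,-0.52,0.146,0.541,0,0,0,-0.52,0.146,0.541,0,0,0,-0.52,0.146,0.541,0,0,0,-0.52,0.146,0.541]'

```text
t: 6.75
eef_pos: [0.5829, 0.0874, 0.1975]
orientation: [[0.0, -0.734, 0.68], [-0.965, -0.179, -0.192], [0.262, -0.656, -0.708]]
contact_force: [0.5, -0.1, -1.2]
gripper_width: 0.0377
grip_force: 50.6
```

```bash
cat >> g.py <<'E'
# mark centres
M={n:np.array([.6072,-.0068,.006])+k*np.array([-.035,.9994,0]) for n,k in dict(red=.2,green=.1,yellow=0).items()}
def place(name,G,flip,dz=0): # G: tool pose at grip (4x3)
    c,yaw,z=B[name];a=np.array([np.cos(np.radians(yaw)),np.sin(np.radians(yaw)),0]);Rg=G[1:]
    rel=Rg.T@(np.array([*c,z])-G[0]); rel[1]=0   # fingers centre the bottle
    aT=Rg.T@a; R=tool(2,flip,45)
    # level out: rotate so cap axis is exactly up
    e=R@aT; R=Ro.align_vectors([[0,0,1]],[e])[0].as_matrix()@R
    return M[name]+[0,0,.045+dz]-R@rel,R
E
python3 - <<'E'
from g import *
p,R=place('yellow',np.load('gy.npy'),1,.0);print(p,R.round(3));delta(p,R)
E
```

```text
[ 0.61387152 -0.00659257  0.05485931] [[ 0.706  0.035  0.708]
 [ 0.02  -0.999  0.029]
 [ 0.708 -0.007 -0.706]]
at [0.5829 0.0874 0.1975] j [-60.   9.  29. 136.  84.  27.  79.] w 0.0377
d [ 0.077 -0.235 -0.357] turn [-0.542  0.062  0.721]
```

>>> move_arm --targets '[0,0,0,-0.542,0.062,0.721,0,0,0,-0.542,0.062,0.721,0,0,0,-0.542,0.062,0.721,0,0,0,-0.542,0.062,0.721,0.077,-0.235,0,-0.542,0.062,0.721,0.077,-0.235,0,-0.542,0.062,0.721,0.077,-0.235,0,-0.542,0.062,0.721,0.077,-0.235,0,-0.542,0.062,0.721,0.077,-0.235,-0.1,-0.542,0.062,0.721,0.077,-0.235,-0.157,-0.542,0.062,0.721]'

```text
t: 7.75
eef_pos: [0.6146, -0.0064, 0.1357]
orientation: [[0.679, -0.117, 0.725], [-0.174, -0.985, 0.004], [0.713, -0.129, -0.689]]
contact_force: [0.0, -0.4, -0.9]
gripper_width: 0.0371
grip_force: 50.7
```

>>> move_arm --targets '[0,0,0,0,0,0,0,0,0,0,0,0]'

```text
t: 7.95
eef_pos: [0.6136, -0.0078, 0.1347]
orientation: [[0.68, -0.126, 0.722], [-0.18, -0.984, -0.002], [0.71, -0.129, -0.692]]
contact_force: [-0.3, -0.1, -0.7]
gripper_width: 0.0373
grip_force: 50.6
```

```bash
python3 look.py 2 scene top
python3 - <<'E'
from g import *
import cv2
p,R=place('yellow',np.load('gy.npy'),1,.0);delta(p,R)
f=cv2.imread('pics/scene2.png')[200:500,200:600];h=cv2.imread('pics/top2.png')[130:370,250:570]
cv2.imwrite('pics/s2c.png',np.hstack([cv2.resize(f,(400,300)),cv2.resize(h,(400,300))]))
E
```

```text
at [ 0.6145 -0.0063  0.1367] j [-23.  16.  16. 140. 173.  22.  78.] w 0.0377
d [-0.002 -0.001 -0.205] turn [-0.078  0.013  0.102]
```

View pics/s2c.png

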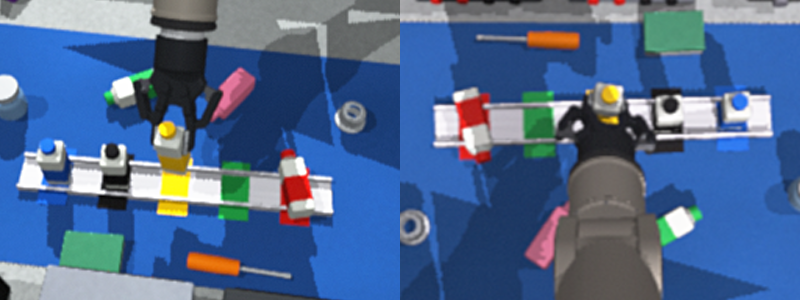

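The yellow bottle is upright above the yellow mark (scene pixel (172,150)). Black and blue are still standing, at (113,160) and (50,158). Square it up and lower.

>>> move_arm --targets '[0,0,-0.05,-0.078,0.013,0.102,0,0,-0.1,-0.078,0.013,0.102,0,0,-0.14,-0.078,0.013,0.102,0,0,-0.14,-0.078,0.013,0.102,0,0,-0.14,-0.078,0.013,0.102]'

```text
t: 8.55
eef_pos: [0.6145, -0.0058, 0.0806]
orientation: [[0.706, 0.039, 0.707], [0.024, -0.999, 0.03], [0.708, -0.004, -0.706]]
contact_force: [-1.4, 1.3, -1.2]
gripper_width: 0.0373
grip_force: 50.7
```

Run:
```python
from g import *
p,R=place('yellow',np.load('gy.npy'),1,.0);delta(p,R)
```

```text
at [ 0.6145 -0.0058  0.0806] j [-19.  25.  13. 140. 182.  29.  81.] w 0.0373
d [-0.001 -0.002 -0.064] turn [ 0.002  0.    -0.002]
```

Lower slowly until contact shows.

>>> move_arm --targets '[0,0,-0.03,0,0,0,0,0,-0.045,0,0,0,0,0,-0.055,0,0,0,0,0,-0.058,0,0,0,0,0,-0.058,0,0,0]'

```text
t: 9.05
eef_pos: [0.6144, -0.0061, 0.057]
orientation: [[0.705, 0.039, 0.708], [0.025, -0.999, 0.031], [0.708, -0.004, -0.706]]
contact_force: [-3.5, 1.4, 6.5]
gripper_width: 0.037
grip_force: 51.3
```

>>> move_arm --targets '[0,0,-0.003,0,0,0,0,0,-0.006,0,0,0,0,0,-0.006,0,0,0]'

```text
t: 9.35
eef_pos: [0.6155, -0.0063, 0.0568]
orientation: [[0.702, 0.039, 0.711], [0.024, -0.999, 0.031], [0.712, -0.005, -0.702]]
contact_force: [-20.2, 1.4, 42.5]
gripper_width: 0.0373
grip_force: 56.4
```

>>> move_arm --targets '[0,0,0.006,0,0,0,0,0,0.006,0,0,0]'

```text
t: 9.55
eef_pos: [0.6142, -0.0064, 0.057]
orientation: [[0.706, 0.039, 0.707], [0.025, -0.999, 0.03], [0.708, -0.004, -0.706]]
contact_force: [-3.3, -0.9, 7.3]
gripper_width: 0.0375
grip_force: 51.5
```

>>> move_arm --targets '[0,0,0,0,0,0,0,0,0,0,0,0,0,0,0,0,0,0,0,0,0,0,0,0]' --hand 0.75

```text
t: 9.95
eef_pos: [0.6138, -0.0063, 0.0558]
orientation: [[0.707, 0.039, 0.706], [0.025, -0.999, 0.03], [0.707, -0.004, -0.707]]
contact_force: [-0.1, -1.1, 0.6]
gripper_width: 0.0638
grip_force: 0.0
```

>>> move_arm --targets '[-0.06,0,0.06,0,0,0,-0.12,0,0.12,0,0,0,-0.2,0,0.2,0,0,0,-0.2,0,0.2,0,0,0,-0.2,0,0.2,0,0,0]'

```text
t: 10.45
eef_pos: [0.5821, -0.0035, 0.0351]
orientation: [[0.728, 0.042, 0.685], [0.029, -0.999, 0.031], [0.685, -0.003, -0.728]]
contact_force: [-0.9, -0.4, -1.4]
gripper_width: 0.0643
grip_force: 0.0
```

```bash
python3 look.py 3 top scene
python3 - <<'E'
from g import *
p,R=pick(*B['red'],1);print(p);delta(p,R)
import cv2,pickle
f=pickle.load(open('pics/scene3.pkl','rb'))['frame'][165:265,155:345];h=pickle.load(open('pics/top3.pkl','rb'))['frame'][122:222,172:362]
cv2.imwrite('pics/s3c.png',cv2.resize(np.vstack([h,f]),None,fx=3,fy=3,interpolation=2))
E
```

```text
[0.5975668  0.1884111  0.02956497]
at [ 0.5816 -0.0047  0.0344] j [ 20.  32. -32. 141. 154.  36. 119.] w 0.0638
d [ 0.04   0.483 -0.012] turn [-0.001 -0.02   0.128]
```

View pics/s3c.png

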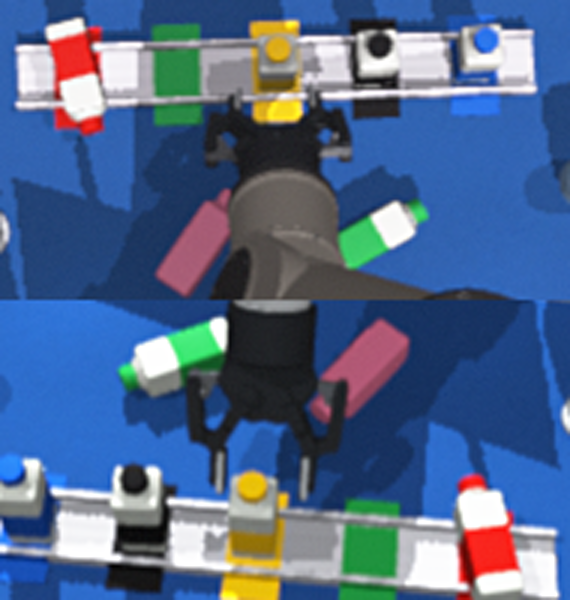

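The retraction hit the elbow limit and sank, but without contact; the yellow bottle stands well on its mark (top-crop cap at (277,48)). Rise while reducing the tilt.

>>> move_arm --targets '[0,0,0.04,0,0.05,0,0,0,0.09,0,0.1,0,0,0,0.15,0,0.15,0,0,0,0.22,0,0.2,0,0,0,0.3,0,0.25,0,0,0,0.4,0,0.3,0,0,0,0.4,0,0.3,0]'

```text
t: 11.25
eef_pos: [0.529, 0.0175, 0.0289]
orientation: [[0.91, 0.02, 0.414], [0.013, -1.0, 0.02], [0.415, -0.012, -0.91]]
contact_force: [0.5, -0.2, 0.2]
gripper_width: 0.0643
grip_force: 0.0
```

Run:
```python
from g import *
from h import *
p,R=pick(*B['red'],1);print(p);delta(p,R)
t=Cam('pics/top3.pkl',(172,122),3);s=Cam('pics/scene3.pkl',(155,165),3)
print(t.ray((277,48),.116),s.ray((253,187),.116))
print([t.ray(q,.116) for q in [(378,45),(486,39)]])
```

```text
[0.5975668  0.1884111  0.02956497]
at [0.529  0.0175 0.0289] j [  2.  22. -15. 136. 106.   9. 156.] w 0.0643
d [0.171 0.427 0.002] turn [ 0.022 -0.227  0.137]
[ 0.6051788  -0.00697317  0.116     ] [ 0.60914841 -0.00448725  0.116     ]
[array([ 0.6082967 , -0.10074734,  0.116     ]), array([ 0.61428635, -0.20120493,  0.116     ])]
```

Yellow is accurately on its mark (0.607, -0.006). The arm is at the limits of joints 6 and 7, so I roll the tool back a little while rising.

>>> move_arm --targets '[0,0,0.05,0.138,0,-0.3,0,0,0.1,0.138,0,-0.3,0,0,0.15,0.138,0,-0.3,0,0,0.2,0.138,0,-0.3,0,0,0.25,0.138,0,-0.3]'

```text
t: 11.75
eef_pos: [0.5195, 0.0221, 0.0652]
orientation: [[0.821, -0.385, 0.421], [-0.426, -0.905, 0.004], [0.38, -0.183, -0.907]]
contact_force: [-0.5, -0.6, -1.2]
gripper_width: 0.0642
grip_force: 0.0
```

```bash
python3 o.py
```

```text
11.75 [ 27.5  21.6 -45.3 135.6  81.3  20.3 156.3] [0.5195 0.0221 0.0652] 0.06419262607141966 0.0
[[ 0.821 -0.385  0.421]
 [-0.426 -0.905  0.004]
 [ 0.38  -0.183 -0.907]]
```

>>> move_arm --targets '[0,0,0.08,0.05,0,-0.1,0,0,0.16,0.1,0,-0.2,0,0,0.25,0.28,0,-0.605,0,0,0.3,0.28,0,-0.605,0,0,0.35,0.28,0,-0.605,0,0,0.35,0.28,0,-0.605,0,0,0.35,0.28,0,-0.605,0,0,0.35,0.28,0,-0.605,0,0,0.35,0.28,0,-0.605]'

```text
t: 12.65
eef_pos: [0.5198, 0.0207, 0.2055]
orientation: [[0.072, -0.902, 0.425], [-0.997, -0.079, -0.0], [0.034, -0.424, -0.905]]
contact_force: [-1.1, 0.5, -0.9]
gripper_width: 0.0639
grip_force: 0.0
```

```bash
python3 o.py
```

```text
12.65 [ 55.6   6.1 -69.5 128.4  25.   26.8 151.8] [0.5198 0.0207 0.2055] 0.06386515508905874 0.0
[[ 0.072 -0.902  0.425]
 [-0.997 -0.079 -0.   ]
 [ 0.034 -0.424 -0.905]]
```

Run:
```python
from g import *
p,R=pick(*B['red'],0);print(p);delta(p+[0,0,.12],R)
```

```text
[0.5975668  0.1884111  0.02956497]
at [0.5198 0.0207 0.2055] j [ 56.   6. -69. 128.  25.  27. 152.] w 0.0639
d [ 0.194  0.419 -0.14 ] turn [ 0.606 -0.091 -0.722]
```

>>> move_arm --targets '[0.05,0.1,0,0.606,-0.091,-0.722,0.1,0.2,0,0.606,-0.091,-0.722,0.194,0.419,0,0.606,-0.091,-0.722,0.194,0.419,0,0.606,-0.091,-0.722,0.194,0.419,0,0.606,-0.091,-0.722,0.194,0.419,0,0.606,-0.091,-0.722,0.194,0.419,0,0.606,-0.091,-0.722,0.194,0.419,0,0.606,-0.091,-0.722,0.194,0.419,0,0.606,-0.091,-0.722,0.194,0.419,-0.1,0.606,-0.091,-0.722]'

```text
t: 13.65
eef_pos: [0.5988, 0.1867, 0.1945]
orientation: [[-0.584, -0.544, 0.603], [-0.578, 0.8, 0.162], [-0.57, -0.254, -0.781]]
contact_force: [0.6, -0.6, -0.4]
gripper_width: 0.0641
grip_force: 0.0
```

>>> move_arm --targets '[0,0,0,0,0,0,0,0,0,0,0,0]'

```text
t: 13.85
eef_pos: [0.5985, 0.1867, 0.1939]
orientation: [[-0.584, -0.547, 0.6], [-0.581, 0.798, 0.161], [-0.567, -0.255, -0.783]]
contact_force: [-0.4, 0.4, -0.5]
gripper_width: 0.0641
grip_force: 0.0
```

Run:
```python
from g import *
p,R=pick(*B['red'],0);delta(p,R)
```

```text
at [0.5985 0.1867 0.1939] j [  7.  12. -38. 128.  76.  15.  32.] w 0.0641
d [-0.002  0.004 -0.411] turn [ 0.191 -0.025 -0.214]
```

>>> move_arm --targets '[-0.002,0.004,-0.05,0.191,-0.025,-0.214,-0.002,0.004,-0.1,0.191,-0.025,-0.214,-0.002,0.004,-0.2,0.191,-0.025,-0.214,-0.002,0.004,-0.25,0.191,-0.025,-0.214,-0.002,0.004,-0.25,0.191,-0.025,-0.214,-0.002,0.004,-0.25,0.191,-0.025,-0.214]' --hand 0.8

```text
t: 14.45
eef_pos: [0.5984, 0.187, 0.0944]
orientation: [[-0.687, -0.245, 0.684], [-0.184, 0.969, 0.163], [-0.703, -0.014, -0.711]]
contact_force: [0.9, -2.3, -1.4]
gripper_width: 0.0683
grip_force: 0.0
```

Run:
```python
from g import *
p,R=pick(*B['red'],0);delta(p,R)
```

```text
at [0.5984 0.187  0.0944] j [ 11.  29. -46. 135. 129.  36. -41.] w 0.0683
d [-0.002  0.004 -0.162] turn [ 0.009 -0.002 -0.004]
```

>>> move_arm --targets '[-0.002,0.004,-0.06,0.009,0,-0.004,-0.002,0.004,-0.12,0.009,0,-0.004,-0.002,0.004,-0.15,0.009,0,-0.004,-0.002,0.004,-0.162,0.009,0,-0.004,-0.002,0.004,-0.162,0.009,0,-0.004,-0.002,0.004,-0.162,0.009,0,-0.004]'

```text
t: 15.05
eef_pos: [0.5978, 0.188, 0.031]
orientation: [[-0.689, -0.239, 0.685], [-0.171, 0.971, 0.168], [-0.705, -0.002, -0.709]]
contact_force: [0.2, -1.0, 0.7]
gripper_width: 0.0681
grip_force: 0.0
```

Run:
```python
from g import *
p,R=pick(*B['red'],0);delta(p,R)
```

```text
at [0.5978 0.188  0.031 ] j [ 11.  39. -46. 135. 137.  45. -46.] w 0.0681
d [-0.     0.001 -0.003] turn [ 0.001 -0.002 -0.001]
```

>>> move_arm --targets '[0,0,0,0,0,0,0,0,0,0,0,0,0,0,0,0,0,0,0,0,0,0,0,0,0,0,0,0,0,0]' --hand 0 --newtons 50

```text
t: 15.55
eef_pos: [0.5977, 0.1881, 0.0313]
orientation: [[-0.688, -0.239, 0.685], [-0.17, 0.971, 0.168], [-0.706, -0.001, -0.709]]
contact_force: [-4.6, -1.6, 10.6]
gripper_width: 0.0374
grip_force: 48.5
```

Run:
```python
from g import *
o=manip.get_obs();print(o['eef_pos']);np.save('gr.npy',np.vstack([o['eef_pos'],o['orientation']]))
```

```text
[0.59771466 0.18811289 0.03128721]
```

>>> move_arm --targets '[0,0,0.1,0,0,0,0,0,0.2,0,0,0,0,0,0.3,0,0,0,-0.02,0,0.4,0,0,0,-0.02,0,0.4,0,0,0,-0.02,0,0.4,0,0,0]'

```text
t: 16.15
eef_pos: [0.5895, 0.188, 0.1921]
orientation: [[-0.687, -0.239, 0.687], [-0.171, 0.971, 0.168], [-0.707, -0.002, -0.707]]
contact_force: [-0.2, -0.9, -2.2]
gripper_width: 0.0372
grip_force: 51.7
```

Run:
```python
from g import *
p,R=place('red',np.load('gr.npy'),1);print(p,R.round(3));delta(p,R)
print(manip.get_obs()['orientation'].round(3))
```

```text
[0.60590958 0.19328294 0.05549276] [[ 0.705  0.035  0.708]
 [ 0.025 -0.999  0.024]
 [ 0.709  0.001 -0.706]]
at [0.5895 0.188  0.1921] j [ 11.  13. -44. 133. 111.  21. -29.] w 0.0372
d [ 0.041  0.013 -0.342] turn [-1.34  -0.184  1.343]
[[-0.687 -0.239  0.687]
 [-0.171  0.971  0.168]
 [-0.707 -0.002 -0.707]]
```

>>> move_arm --targets '[0,0,0,-0.67,-0.092,0.672,0,0,0,-0.67,-0.092,0.672,0,0,0,-0.67,-0.092,0.672,0,0,0,-0.67,-0.092,0.672,0,0,0,-0.67,-0.092,0.672,0,0,0,-0.67,-0.092,0.672,0,0,0,-0.67,-0.092,0.672,0,0,0,-0.67,-0.092,0.672,0,0,0,-0.67,-0.092,0.672,0,0,0,-0.67,-0.092,0.672]'

```text
t: 17.15
eef_pos: [0.5885, 0.1876, 0.1875]
orientation: [[0.139, -0.75, 0.647], [-0.99, -0.111, 0.083], [0.01, -0.652, -0.758]]
contact_force: [0.9, 1.1, -1.8]
gripper_width: 0.0373
grip_force: 51.5
```

>>> move_arm --targets '[0,0,0,-0.335,-0.046,0.336,0,0,0,-0.335,-0.046,0.336,0,0,0,-0.335,-0.046,0.336,0,0,0,-0.335,-0.046,0.336,0,0,0,-0.335,-0.046,0.336,0,0,0,-0.335,-0.046,0.336]'

```text
t: 17.75
eef_pos: [0.5885, 0.1879, 0.1877]
orientation: [[0.576, -0.469, 0.67], [-0.656, -0.753, 0.037], [0.487, -0.461, -0.742]]
contact_force: [0.0, 0.3, -1.1]
gripper_width: 0.0372
grip_force: 51.5
```

Run:
```python
from g import *
p,R=place('red',np.load('gr.npy'),1);delta(p,R)
```

```text
at [0.5885 0.1879 0.1877] j [ -8.  12. -29. 131.  90.  26. 114.] w 0.0372
d [ 0.044  0.014 -0.33 ] turn [-0.331 -0.046  0.336]
```

>>> move_arm --targets '[0.02,0.006,-0.03,-0.1,-0.015,0.1,0.044,0.014,-0.06,-0.2,-0.03,0.2,0.044,0.014,-0.1,-0.331,-0.046,0.336,0.044,0.014,-0.13,-0.331,-0.046,0.336,0.044,0.014,-0.13,-0.331,-0.046,0.336,0.044,0.014,-0.13,-0.331,-0.046,0.336,0.044,0.014,-0.13,-0.331,-0.046,0.336,0.044,0.014,-0.13,-0.331,-0.046,0.336]'

```text
t: 18.55
eef_pos: [0.607, 0.1936, 0.1381]
orientation: [[0.705, 0.029, 0.709], [0.015, -1.0, 0.027], [0.709, -0.008, -0.705]]
contact_force: [-0.2, 0.0, -1.4]
gripper_width: 0.0373
grip_force: 51.5
```

Run:
```python
from g import *
p,R=place('red',np.load('gr.npy'),1);delta(p,R)
```

```text
at [0.607  0.1936 0.1381] j [-12.  20. -27. 132. 110.  33. 136.] w 0.0373
d [-0.003 -0.001 -0.207] turn [-0.006  0.     0.004]
```

Good. Lower to about 3 mm above contact, then ease down.

>>> move_arm --targets '[-0.003,0,-0.06,-0.006,0,0.004,-0.003,0,-0.12,-0.006,0,0.004,-0.003,0,-0.16,-0.006,0,0.004,-0.003,0,-0.185,-0.006,0,0.004,-0.003,0,-0.185,-0.006,0,0.004,-0.003,0,-0.185,-0.006,0,0.004]'

```text
t: 19.15
eef_pos: [0.6059, 0.1937, 0.0647]
orientation: [[0.704, 0.038, 0.709], [0.03, -0.999, 0.025], [0.709, 0.004, -0.705]]
contact_force: [-0.7, -0.0, -1.8]
gripper_width: 0.0372
grip_force: 51.6
```

Run:
```python
from g import *
p,R=place('red',np.load('gr.npy'),1);delta(p,R)
```

```text
at [0.6059 0.1937 0.0647] j [-11.  30. -28. 134. 123.  41. 125.] w 0.0372
d [-0.    -0.001 -0.023] turn [ 0.002  0.001 -0.002]
```

>>> move_arm --targets '[0,0,-0.01,0,0,0,0,0,-0.018,0,0,0,0,0,-0.018,0,0,0,0,0,-0.018,0,0,0]'

```text
t: 19.55
eef_pos: [0.6067, 0.1933, 0.0581]
orientation: [[0.702, 0.038, 0.711], [0.03, -0.999, 0.024], [0.711, 0.005, -0.703]]
contact_force: [1.0, -2.8, 4.8]
gripper_width: 0.0375
grip_force: 51.2
```

>>> move_arm --targets '[0,0,-0.003,0,0,0,0,0,-0.003,0,0,0]'

```text
t: 19.75
eef_pos: [0.6071, 0.1933, 0.0579]
orientation: [[0.701, 0.038, 0.712], [0.03, -0.999, 0.024], [0.713, 0.005, -0.701]]
contact_force: [-7.9, -6.3, 24.2]
gripper_width: 0.0375
grip_force: 53.8
```

>>> move_arm --targets '[0,0,0.004,0,0,0,0,0,0.004,0,0,0]'

```text
t: 19.95
eef_pos: [0.6059, 0.1937, 0.058]
orientation: [[0.704, 0.039, 0.709], [0.031, -0.999, 0.025], [0.71, 0.004, -0.704]]
contact_force: [-3.9, -1.2, 8.4]
gripper_width: 0.0372
grip_force: 52.0
```

>>> move_arm --targets '[0,0,0,0,0,0,0,0,0,0,0,0,0,0,0,0,0,0,0,0,0,0,0,0]' --hand 0.75

```text
t: 20.35
eef_pos: [0.6056, 0.1937, 0.0573]
orientation: [[0.704, 0.039, 0.709], [0.031, -0.999, 0.025], [0.709, 0.005, -0.705]]
contact_force: [-0.3, 0.1, -0.8]
gripper_width: 0.0641
grip_force: 0.0
```

>>> move_arm --targets '[0,0,0.05,0,0,0,0,0,0.1,0,0,0,0,0,0.2,0,0,0,0,0,0.3,0,0,0,0,0,0.35,0,0,0,0,0,0.35,0,0,0]'

```text
t: 20.95
eef_pos: [0.6068, 0.1943, 0.2014]
orientation: [[0.701, 0.039, 0.712], [0.03, -0.999, 0.026], [0.713, 0.003, -0.701]]
contact_force: [-0.8, 0.3, -0.4]
gripper_width: 0.064
grip_force: 0.0
```

```bash
python3 o.py;  python3 - <<'E'
from g import *
p,R=pick(*B['green'],0,gz=.007);print(p,R.round(3));delta(p+[0,0,.15],R)
p,R=pick(*B['green'],1,gz=.007);print(p,R.round(3));delta(p+[0,0,.15],R)
E
```

```text
20.95 [-13.9  12.  -24.1 130.4  94.8  28.2 151.8] [0.6068 0.1943 0.2014] 0.06401880801090437 0.0
[[ 0.701  0.039  0.712]
 [ 0.03  -0.999  0.026]
 [ 0.713  0.003 -0.701]]
[ 0.43557822 -0.10061177  0.01456497] [[ 0.337 -0.879 -0.337]
 [-0.621 -0.477  0.621]
 [-0.707  0.    -0.707]]
at [0.6068 0.1943 0.2014] j [-14.  12. -24. 130.  95.  28. 152.] w 0.064
d [-0.428 -0.737 -0.092] turn [ 0.52   0.911 -0.551]
[ 0.43557822 -0.10061177  0.01456497] [[-0.337  0.879 -0.337]
 [ 0.621  0.477  0.621]
 [ 0.707 -0.    -0.707]]
at [0.6068 0.1943 0.2014] j [-14.  12. -24. 130.  95.  28. 152.] w 0.064
d [-0.428 -0.737 -0.092] turn [-0.004  0.005  1.292]
```

```bash
cat >> g.py <<'E'
def down(psi):
    p=np.radians(psi);y=np.array([np.cos(p),np.sin(p),0]);z=np.array([0,0,-1.]);return np.column_stack([np.cross(y,z),y,z])
E
python3 look.py 4 top
python3 - <<'E'
from g import *
import cv2,pickle
p=[.52,.06,.26]
delta(p,down(-160))
print(Ro.from_matrix(down(160-35)@down(-160).T).as_rotvec()/1.5708)
h=pickle.load(open('pics/top4.pkl','rb'))['frame'][122:222,172:358];cv2.imwrite('pics/tc4.png',cv2.resize(h,None,fx=4.3,fy=4.3,interpolation=2))
E
```

```text
at [0.6062 0.1939 0.1993] j [-14.  12. -24. 130.  95.  28. 152.] w 0.0641
d [-0.215 -0.335  0.152] turn [ 0.301  0.445 -0.759]
[ 0.          0.         -0.83333138]
```

View pics/tc4.png

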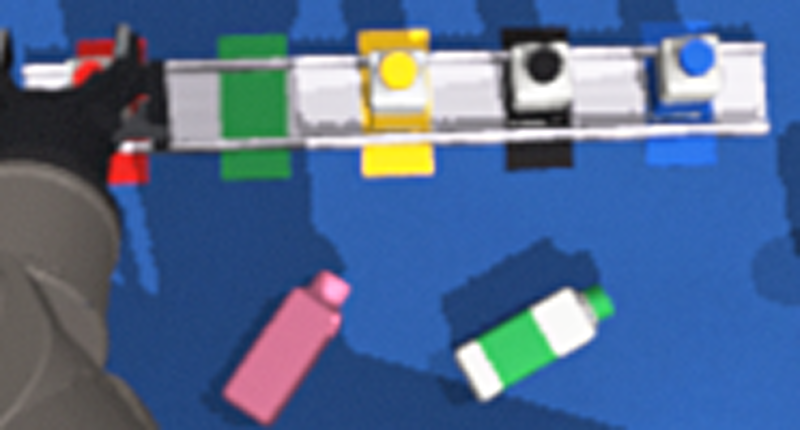

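Red is standing (cap at (90,72) under the gripper) and yellow is on its mark at (398,70). Green at (527,345) and pink are undisturbed. Unwind the wrist on the way to green.

>>> move_arm --targets '[0,0,0.05,0.301,0.445,-0.759,0,0,0.1,0.301,0.445,-0.759,-0.1,-0.15,0.15,0.301,0.445,-0.759,-0.215,-0.335,0.152,0.301,0.445,-0.759,-0.215,-0.335,0.152,0.301,0.445,-0.759,-0.215,-0.335,0.152,0.301,0.445,-0.759,-0.215,-0.335,0.152,0.301,0.445,-0.759,-0.215,-0.335,0.152,0.301,0.445,-0.759,-0.215,-0.335,0.152,0.301,0.445,-0.759,-0.215,-0.335,0.152,0.301,0.445,-0.759]'

```text
t: 22.0
eef_pos: [0.5279, 0.0855, 0.2193]
orientation: [[0.541, -0.783, 0.308], [-0.768, -0.609, -0.199], [0.343, -0.129, -0.93]]
contact_force: [-0.1, -0.6, 0.1]
gripper_width: 0.0641
grip_force: 0.0
```

>>> move_arm --targets '[0,-0.1,0,0,0,-0.83,0,-0.1,0,0,0,-0.83,0,-0.1,0,0,0,-0.83,0,-0.1,0,0,0,-0.83,0,-0.1,0,0,0,-0.83,0,-0.1,0,0,0,-0.83,0,-0.1,0,0,0,-0.83,0,-0.1,0,0,0,-0.83,0,-0.1,0,0,0,-0.83,0,-0.1,0,0,0,-0.83]'

```text
t: 23.0
eef_pos: [0.5295, 0.0462, 0.2185]
orientation: [[-0.595, -0.796, -0.111], [-0.724, 0.591, -0.354], [0.348, -0.13, -0.928]]
contact_force: [-0.6, -0.3, -0.5]
gripper_width: 0.0641
grip_force: 0.0
```

```bash
python3 o.py
python3 - <<'E'
from g import *
delta([.48,-.08,.26],down(28.5))
E
```

```text
23.0 [ 17.   26.7 -51.3 102.8  34.2  81.1  95.8] [0.5295 0.0462 0.2185] 0.06414921778496159 0.0
[[-0.595 -0.796 -0.111]
 [-0.724  0.591 -0.354]
 [ 0.348 -0.13  -0.928]]
at [0.5295 0.0462 0.2185] j [ 17.  27. -51. 103.  34.  81.  96.] w 0.0641
d [-0.124 -0.316  0.104] turn [ 0.078 -0.276 -1.244]
```

>>> move_arm --targets '[0,0,0.1,0.05,-0.18,-0.8,0,0,0.1,0.05,-0.18,-0.8,-0.12,-0.3,0.1,0.05,-0.18,-0.8,-0.12,-0.3,0.1,0.05,-0.18,-0.8,-0.12,-0.3,0.1,0.05,-0.18,-0.8,-0.12,-0.3,0.1,0.05,-0.18,-0.8,-0.12,-0.3,0.1,0.05,-0.18,-0.8,-0.12,-0.3,0.1,0.05,-0.18,-0.8,-0.12,-0.3,0.1,0.05,-0.18,-0.8]'

```text
t: 23.9
eef_pos: [0.4805, -0.0738, 0.2593]
orientation: [[-0.925, 0.359, -0.123], [0.371, 0.923, -0.098], [0.079, -0.136, -0.988]]
contact_force: [-0.6, 1.2, -0.1]
gripper_width: 0.0645
grip_force: 0.0
```

```bash
python3 o.py
python3 - <<'E'
from g import *
p,R=pick(*B['green'],1,gz=.007);delta(p+[0,0,.12],R)
E
```

```text
23.9 [ 32.7  12.7 -40.2 107.7  13.5  70.9  55.7] [ 0.4805 -0.0738  0.2593] 0.0644580274481 0.0
[[-0.925  0.359 -0.123]
 [ 0.371  0.923 -0.098]
 [ 0.079 -0.136 -0.988]]
at [ 0.4805 -0.0738  0.2593] j [ 33.  13. -40. 108.  14.  71.  56.] w 0.0645
d [-0.112 -0.067 -0.312] turn [ 0.367  0.288 -0.458]
```

>>> move_arm --targets '[-0.03,-0.02,-0.05,0.367,0.288,-0.458,-0.112,-0.067,-0.1,0.367,0.288,-0.458,-0.112,-0.067,-0.2,0.367,0.288,-0.458,-0.112,-0.067,-0.31,0.367,0.288,-0.458,-0.112,-0.067,-0.31,0.367,0.288,-0.458,-0.112,-0.067,-0.31,0.367,0.288,-0.458,-0.112,-0.067,-0.31,0.367,0.288,-0.458,-0.112,-0.067,-0.31,0.367,0.288,-0.458]' --hand 0.8

```text
t: 24.7
eef_pos: [0.4346, -0.1016, 0.1337]
orientation: [[-0.335, 0.879, -0.338], [0.619, 0.476, 0.624], [0.71, 0.0, -0.704]]
contact_force: [-0.7, 0.7, 0.2]
gripper_width: 0.0681
grip_force: 0.0
```

```bash
python3 o.py
python3 - <<'E'
from g import *
p,R=pick(*B['green'],1,gz=.007);delta(p,R)
E
```

```text
24.7 [ 47.2  37.1 -31.3 104.1 -12.8  77.1  50.8] [ 0.4346 -0.1016  0.1337] 0.0681113828928156 0.0
[[-0.335  0.879 -0.338]
 [ 0.619  0.476  0.624]
 [ 0.71   0.    -0.704]]
at [ 0.4346 -0.1016  0.1337] j [ 47.  37. -31. 104. -13.  77.  51.] w 0.0681
d [ 0.003  0.003 -0.298] turn [-0.002 -0.001  0.001]
```

>>> move_arm --targets '[0.003,0.003,-0.1,0,0,0,0.003,0.003,-0.2,0,0,0,0.003,0.003,-0.25,0,0,0,0.003,0.003,-0.28,0,0,0,0.003,0.003,-0.296,0,0,0,0.003,0.003,-0.296,0,0,0,0.003,0.003,-0.296,0,0,0]'

```text
t: 25.4
eef_pos: [0.4382, -0.0986, 0.0187]
orientation: [[-0.343, 0.877, -0.336], [0.62, 0.48, 0.62], [0.705, 0.004, -0.709]]
contact_force: [0.2, -0.1, 0.1]
gripper_width: 0.0683
grip_force: 0.0
```

Run:
```python
from g import *
p,R=pick(*B['green'],1,gz=.007);delta(p,R)
```

```text
at [ 0.4382 -0.0986  0.0187] j [ 45.  47. -29. 105.  -9.  67.  53.] w 0.0683
d [-0.007 -0.005 -0.01 ] turn [ 0.     0.003 -0.002]
```

>>> move_arm --targets '[0,0,0,0,0,0,0,0,0,0,0,0,0,0,0,0,0,0,0,0,0,0,0,0,0,0,0,0,0,0]' --hand 0

```text
t: 25.9
eef_pos: [0.438, -0.0989, 0.0185]
orientation: [[-0.341, 0.878, -0.336], [0.62, 0.479, 0.621], [0.706, 0.003, -0.708]]
contact_force: [-1.0, -1.8, 6.6]
gripper_width: 0.0372
grip_force: 50.1
```

Run:
```python
from g import *
o=manip.get_obs();print(o['eef_pos']);np.save('gg.npy',np.vstack([o['eef_pos'],o['orientation']]))
```

```text
[ 0.43804446 -0.09887103  0.01848718]
```

>>> move_arm --targets '[0,0,0.08,0,0,0,0,0,0.2,0,0,0,0,0,0.3,0,0,0,0,0,0.4,0,0,0,0.1,0,0.45,0,0,0,0.1,0.1,0.5,0,0,0,0.1,0.1,0.5,0,0,0,0.1,0.1,0.5,0,0,0]'

```text
t: 26.7
eef_pos: [0.4776, -0.058, 0.2183]
orientation: [[-0.343, 0.877, -0.337], [0.62, 0.481, 0.62], [0.706, 0.003, -0.709]]
contact_force: [-0.8, -0.8, -1.6]
gripper_width: 0.0373
grip_force: 50.7
```

```bash
python3 o.py
python3 - <<'E'
from g import *
p,R=place('green',np.load('gg.npy'),0);print(p,R.round(3));delta(p,R)
delta(p,down(50))
E
```

```text
26.7 [ 43.5  32.4 -33.8  99.1 -16.7  83.3  44.6] [ 0.4776 -0.058   0.2183] 0.03734102168820609 50.66292464733124
[[-0.343  0.877 -0.337]
 [ 0.62   0.481  0.62 ]
 [ 0.706  0.003 -0.709]]
[0.60622095 0.0932377  0.05521879] [[-0.706 -0.035  0.708]
 [-0.026  0.999  0.023]
 [-0.708 -0.002 -0.706]]
at [ 0.4776 -0.058   0.2183] j [ 44.  32. -34.  99. -17.  83.  45.] w 0.0373
d [ 0.321  0.378 -0.408] turn [-0.518 -0.904  0.546]
at [ 0.4776 -0.058   0.2183] j [ 44.  32. -34.  99. -17.  83.  45.] w 0.0373
d [ 0.321  0.378 -0.408] turn [-0.389 -0.316  0.223]
```

>>> move_arm --targets '[0,0,0.05,-0.518,-0.904,0.546,0,0,0.05,-0.518,-0.904,0.546,0.1,0.1,0.05,-0.518,-0.904,0.546,0.2,0.2,0.05,-0.518,-0.904,0.546,0.3,0.37,0.05,-0.518,-0.904,0.546,0.3,0.37,0.05,-0.518,-0.904,0.546,0.3,0.37,0.05,-0.518,-0.904,0.546,0.3,0.37,0.05,-0.518,-0.904,0.546,0.3,0.37,0.05,-0.518,-0.904,0.546,0.3,0.37,0.05,-0.518,-0.904,0.546]'

```text
t: 27.7
eef_pos: [0.5975, 0.0889, 0.238]
orientation: [[-0.852, 0.143, 0.504], [0.192, 0.98, 0.046], [-0.487, 0.136, -0.863]]
contact_force: [1.8, -1.4, -1.2]
gripper_width: 0.0372
grip_force: 50.8
```

Run:
```python
from g import *
p,R=place('green',np.load('gg.npy'),0);delta(p,R)
```

```text
at [0.5975 0.0889 0.238 ] j [ 19.   7. -39. 122.  28.  25.  39.] w 0.0372
d [ 0.022  0.011 -0.457] turn [-0.097 -0.169  0.102]
```

Finish the turn while lowering to a hover, then check.

>>> move_arm --targets '[0.022,0.011,-0.05,-0.097,-0.169,0.102,0.022,0.011,-0.1,-0.097,-0.169,0.102,0.022,0.011,-0.15,-0.097,-0.169,0.102,0.022,0.011,-0.2,-0.097,-0.169,0.102,0.022,0.011,-0.25,-0.097,-0.169,0.102,0.022,0.011,-0.25,-0.097,-0.169,0.102,0.022,0.011,-0.25,-0.097,-0.169,0.102]'

```text
t: 28.4
eef_pos: [0.6088, 0.0769, 0.1502]
orientation: [[-0.729, 0.016, 0.685], [-0.002, 1.0, -0.025], [-0.685, -0.019, -0.728]]
contact_force: [0.0, -0.7, -1.5]
gripper_width: 0.0373
grip_force: 50.8
```

```bash
python3 look.py 5 scene top
python3 - <<'E'
from g import *
p,R=place('green',np.load('gg.npy'),0);delta(p,R)
import cv2
f=cv2.imread('pics/scene5.png')[200:500,200:600];h=cv2.imread('pics/top5.png')[130:370,250:570]
cv2.imwrite('pics/s5c.png',np.hstack([cv2.resize(f,(400,300)),cv2.resize(h,(400,300))]))
E
```

```text
at [0.6072 0.0772 0.1481] j [  5.  16. -30. 135. 112.  26. -37.] w 0.0375
d [-0.003  0.04  -0.232] turn [ 0.011 -0.023  0.031]
```

View pics/s5c.png

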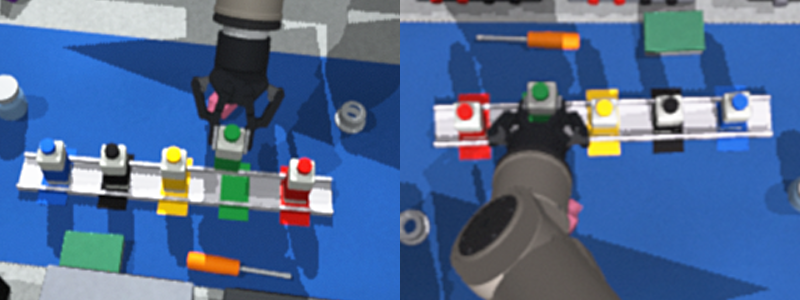

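Green is upright above its mark (scene (232,145)), and red, yellow, black and blue all stand on theirs. Correct y and lower.

>>> move_arm --targets '[-0.003,0.04,0,0.011,-0.023,0.031,-0.003,0.04,0,0.011,-0.023,0.031,-0.003,0.04,-0.05,0.011,-0.023,0.031,-0.003,0.04,-0.1,0.011,-0.023,0.031,-0.003,0.04,-0.15,0.011,-0.023,0.031,-0.003,0.04,-0.18,0.011,-0.023,0.031,-0.003,0.04,-0.18,0.011,-0.023,0.031,-0.003,0.04,-0.18,0.011,-0.023,0.031]'

```text
t: 29.3
eef_pos: [0.6079, 0.0924, 0.0792]
orientation: [[-0.704, -0.03, 0.709], [-0.023, 1.0, 0.019], [-0.709, -0.003, -0.705]]
contact_force: [-1.2, -0.5, -1.2]
gripper_width: 0.0372
grip_force: 50.8
```

Run:
```python
from g import *
p,R=place('green',np.load('gg.npy'),0);delta(p,R)
```

```text
at [0.6079 0.0924 0.0792] j [  8.  28. -35. 137. 132.  38. -53.] w 0.0372
d [-0.004  0.002 -0.06 ] turn [0.001 0.001 0.003]
```

>>> move_arm --targets '[-0.004,0.002,-0.025,0,0,0,-0.004,0.002,-0.04,0,0,0,-0.004,0.002,-0.05,0,0,0,-0.004,0.002,-0.053,0,0,0,-0.004,0.002,-0.053,0,0,0]'

```text
t: 29.8
eef_pos: [0.6058, 0.0945, 0.0574]
orientation: [[-0.704, -0.032, 0.709], [-0.024, 0.999, 0.022], [-0.71, -0.001, -0.704]]
contact_force: [-1.0, -1.0, -0.5]
gripper_width: 0.0377
grip_force: 50.8
```

>>> move_arm --targets '[0,0,-0.004,0,0,0,0,0,-0.004,0,0,0]'

```text
t: 30.0
eef_pos: [0.606, 0.0945, 0.0562]
orientation: [[-0.703, -0.032, 0.71], [-0.024, 0.999, 0.022], [-0.71, -0.001, -0.704]]
contact_force: [0.0, -0.5, -1.0]
gripper_width: 0.0371
grip_force: 51.0
```

>>> move_arm --targets '[0,0,-0.004,0,0,0,0,0,-0.004,0,0,0]'

```text
t: 30.2
eef_pos: [0.6069, 0.0945, 0.0559]
orientation: [[-0.701, -0.032, 0.712], [-0.024, 0.999, 0.022], [-0.713, -0.002, -0.701]]
contact_force: [-6.6, -1.5, 16.9]
gripper_width: 0.0371
grip_force: 52.7
```

>>> move_arm --targets '[0,0,-0.003,0,0,0,0,0,-0.003,0,0,0]'

```text
t: 30.4
eef_pos: [0.6073, 0.0946, 0.0558]
orientation: [[-0.699, -0.033, 0.714], [-0.025, 0.999, 0.021], [-0.714, -0.003, -0.7]]
contact_force: [-16.6, -4.7, 36.8]
gripper_width: 0.0371
grip_force: 55.7
```

Seated. Ease the load, release, and go straight up.

>>> move_arm --targets '[0,0,0.006,0,0,0,0,0,0.006,0,0,0]'

```text
t: 30.6
eef_pos: [0.6061, 0.0945, 0.0562]
orientation: [[-0.703, -0.032, 0.71], [-0.024, 0.999, 0.022], [-0.711, -0.001, -0.703]]
contact_force: [-0.3, -0.2, -1.7]
gripper_width: 0.0374
grip_force: 50.9
```

>>> move_arm --targets '[0,0,0,0,0,0,0,0,0,0,0,0,0,0,0,0,0,0,0,0,0,0,0,0]' --hand 0.72

```text
t: 31.0
eef_pos: [0.6059, 0.0945, 0.0555]
orientation: [[-0.704, -0.032, 0.71], [-0.024, 0.999, 0.022], [-0.71, -0.001, -0.704]]
contact_force: [0.4, -0.9, -0.6]
gripper_width: 0.0612
grip_force: 0.0
```

>>> move_arm --targets '[0,0,0.05,0,0,0,0,0,0.1,0,0,0,0,0,0.2,0,0,0,0,0,0.3,0,0,0,0,0,0.35,0,0,0,0,0,0.35,0,0,0]'

```text
t: 31.6
eef_pos: [0.6072, 0.0949, 0.1997]
orientation: [[-0.699, -0.032, 0.714], [-0.024, 0.999, 0.022], [-0.714, -0.001, -0.7]]
contact_force: [-0.6, 0.3, -0.7]
gripper_width: 0.0613
grip_force: 0.0
```

>>> move_arm --targets '[-0.15,0.1,0.2,0,0.3,0,-0.15,0.1,0.2,0,0.3,0,-0.3,0.3,0.2,0,0.3,0,-0.3,0.3,0.2,0,0.3,0,-0.3,0.3,0.2,0,0.3,0,-0.3,0.3,0.2,0,0.3,0,-0.3,0.3,0.2,0,0.3,0]'

```text
t: 32.3
eef_pos: [0.5376, 0.1485, 0.2488]
orientation: [[-0.918, -0.005, 0.397], [-0.012, 1.0, -0.016], [-0.396, -0.019, -0.918]]
contact_force: [0.0, -1.6, -1.7]
gripper_width: 0.0614
grip_force: 0.0
```

```bash
python3 look.py 6 scene top
python3 - <<'E'
import cv2,numpy as np,pickle
f=pickle.load(open('pics/scene6.pkl','rb'))['frame'][165:265,155:345];h=pickle.load(open('pics/top6.pkl','rb'))['frame'][122:222,172:362]
cv2.imwrite('pics/s6c.png',cv2.resize(np.vstack([h,f]),None,fx=3,fy=3,interpolation=2))
E
```

```text
(no output)
```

View pics/s6c.png

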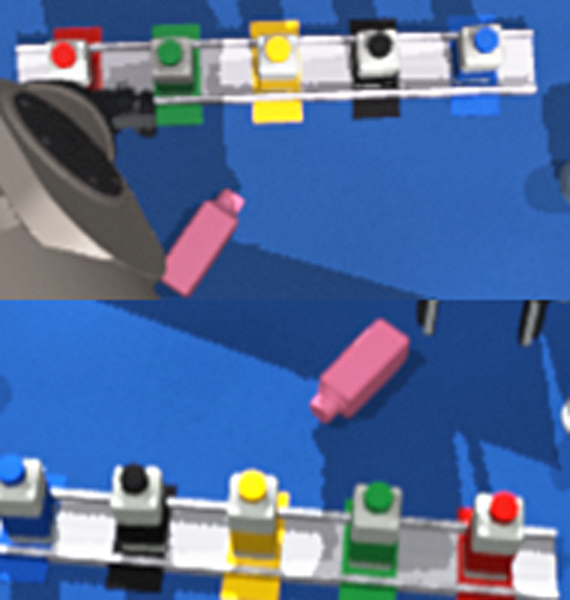

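All five bottles stand cap up: top-crop caps at red (64,54), green (169,52), yellow (277,48), black (378,45) and blue (485,39). Red looks a little to the left, so I measure the offsets.

Run:
```python
from h import *
from g import M
t=Cam('pics/top6.pkl',(172,122),3);s=Cam('pics/scene6.pkl',(155,165),3)
for n,a,b in(('red',(64,54),(504,208)),('green',(169,52),(379,197)),('yellow',(277,48),(252,187))):
    print(n,((t.ray(a,.116)-M[n])*1000).round(1)[:2],((s.ray(b,.116)-M[n])*1000).round(1)[:2])
# red mark tabs from top0 crop (80..147 at lower tab), scene tab
print(T.ray((113,186),.01),T.ray((254,105),.006),s.ray((378,596),.006), s.ray((487,580),.006), 'marks',M)
```

```text
red [-1.3 -2.7] [2.2 0.6]
green [-2.6  0. ] [1.6 2.2]
yellow [-2.  -0.2] [2.  1.5]
[0.54619018 0.18994305 0.01      ] [0.60500209 0.09224555 0.006     ] [0.87939223 0.1256127  0.006     ] [0.85824333 0.2060283  0.006     ] marks {'red': array([0.6002 , 0.19308, 0.006  ]), 'green': array([0.6037 , 0.09314, 0.006  ]), 'yellow': array([ 0.6072, -0.0068,  0.006 ])}
```

All three bottles are within about 3 mm of their marks and the arm is clear. Hand in.

```bash
python3 -c "
from rig import manip
print(manip.sign_off())"
```

```text
the job is handed in; nothing more can be done
None
```

The job is handed in at about 32 s of the 72 s allowed: red, yellow and green stand cap up within about 3 mm of their marks by camera, black and blue are still on theirs, and no bystander was seen to move.

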